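Seat the cone mirror in its mount and snap the lock shut

ROBOT

A 6-joint arm with a two-finger parallel gripper is mounted at the origin on the work surface. World frame = base frame: x ahead of the robot, y to its left, z up, the work surface at z = 0. Lengths are in m, angles in rad, forces in N, time in s.
With the tool pointing down it reaches from about 0.425 to 0.95 m from the base axis. Payload 3.5 kg.
Tool frame: the origin (TCP) lies on the mounting face of the last link; the fingertips stand 173 mm ahead of it and the grasp point (between the pads) lies 155 mm ahead of it (bot.hold_point_z is the distance from the TCP to the grasp point, in m); z points along the fingers, y is the line along which they close (so a half turn about z gives the same grasp; the last joint's range is limited). The gripper opens to 85 mm and grips with 20 to 120 N. Pads are 22 mm wide; open, the fingers measure 114 mm over their backs; the gripper's body (76 mm by 85 mm) begins 54 mm behind the grasp point. The pads swing forward as they close: fully open they stand 13 mm farther back than shut.
Start: joints at [1.022, 0.286, 1.577, -0, 1.279, -0.15], TCP at [0.262, 0.622, 0.405] pointing down, gripper open.
Joint ranges: [-2.77, 2.77], [-0.9, 2.22], [0.21, 2.48], [-1.53, 4.67], [0.24, 2.81], [-2.84, 2.84]. Speed limits (rad/s): [2.79, 2.79, 3.14, 3.14, 3.14, 3.14].

INTERFACE

Orientations are given as [roll, pitch, yaw] about the fixed x, y, z axes, in that order (R = Rz(yaw) Ry(pitch) Rx(roll)).
In Python, from rig import bot gives the robot as it stands.
- The arm moves only by the tool play_rows, never from a script. Its argument "steps" is one flat list of numbers, 7 for each row, row after row: the opening, from -1 (shut) to 1 (fully open), then the shift along the tool's x, y, z in units of 300 mm (1.0 is 300 mm), then the turn, a rotation vector about the tool's x, y, z in units of 90 degrees (1.0 is 90 degrees). A call has 1 to 20 rows; each row is the pose to reach, as a shift and turn from the pose commanded when the call began, along the tool's axes at that moment; what a row does not reach only later rows make up. A row lasts 1/12 s, in which the tool goes at most 41.7 mm and 7.16 degrees, less where a joint would pass 70% of its speed; a pose out of reach is approached as far as the arm can. A call with a number of a shift or a turn outside -1 to 1 is refused whole. A call with a gripper value outside its range is refused whole. The fingers move at their own pace and stop on an object; the grip force is fixed at half the most. Time passes only in rows, so rows that repeat a pose let the fingers close. It gives the time, the measured TCP pose, the force, the opening and the grip force at its end, in the units of the state.
- bot.read_state(): the state, without advancing time (a new reading comes with each control period).
- bot.get_image(name): name is "side" or "top" or "wrist"; returns a dict with "pixels" (400x640x3 uint8, red, green, blue), "fovy" (degrees; the focal length in pixels is half the picture's height over the tangent of half this angle, whatever the lens; pixels are square), "cx", "cy" (the principal point, pixels), "dist" ([k1, k2, p1, p2, k3] as OpenCV has them; the pictures are not rectified), "eye" and "attitude" of the camera in the world. Camera axes: x right, y down, z forward; pixel columns grow to the right and rows downward; lengths in m; the calibration is good to about 2 mm. A picture is of the moment at which its call begins. There is no depth.
- bot.hand_in(): hands the job in; it is judged then, once.
The state is a dict: "time_s": time; "qpos": joint angles; "qvel": joint speeds; "effort": joint torques, N m; "tcp_pos": TCP position; "orientation": TCP orientation; "force": force on the tool from outside, world axes, zero at the start; "ft_torque": the same for the moment, N m; "grip_width": finger opening in m; "gripper_force": force on a finger pad.
Only numpy, scipy, OpenCV 4.12 (cv2) and the standard library are available. Lean on these libraries where they do the work, as an engineer would, in place of code of your own. Each camera call takes 0.05 s, during which the arm holds its last target. There are 200 camera calls.

TASK

Put the mirror with the pointed cone into the empty round pocket of the blue mount, flange fully down on the block, and let go of it. Then press the red plunger of the mount straight down until it snaps through, so that it stays down and the brass tongue stands out over the mirror's flange; press gently, never with more than 20 N on the mount or on the mirror in it. Leave the other mirrors and everything else where they are.

Things in the scene. Friction and masses are not known exactly. Their poses are not given: they have to be found in the camera images.
- mount: Blue mirror mount, bolted down, may stand turned. Origin: on the pocket's axis at the underside (table level); z up; y points from the pocket to the lock. Block 90 x 90 mm, 20 mm high, with a vertical through hole (the pocket), 36 mm wide, 2 mm chamfer. At +y a black lock housing 44 mm wide (x), y = 45 to 120 mm, top at 45 mm; the red plunger stands on it.
- lock_axis (a point): Fixed point on the plunger's vertical axis (mount x = 0, y = 90 mm), 20 mm above the table: tells where the cap lies, not how high. The flat-topped red cap, 26 mm wide, 6 mm thick, sits on a steel stem 14 mm wide and is screwed on at a different height each time: the free cap's top is 66 to 92 mm above the table, to be found by touch.
- lock_housing (a point): Middle of the black housing's top face (45 mm above the table, mount y = 82.5 mm). In it, an over-centre spring: the pressed plunger gives way from about 6 N, resists up to a peak of about 9 N after 2 to 4 mm, then ever less to nothing at 9 mm, from where it is pulled on by itself to a hard stop 12 mm below its free height and stays. Do not push on against the stop.
- tongue_tip (a point): Middle of the front end of the brass tongue (16 mm wide, 4 mm thick, 29.5 mm above the table) that slides from the housing towards the pocket, geared to the plunger. Plunger up: 33 mm from the pocket's axis. Plunger snapped: 23 mm from it, over the flange of a seated mirror. Out too early it bars the mirror's way and cannot be reset.
- cone_mirror: Round cell with a bright pointed cone on top. Origin: centre of underside, z up. From below: spigot 34 mm wide, 12 mm long, enters the pocket; flange 54 mm wide, height 12 to 17 mm, rests on the block (origin then 8 mm above the table); black barrel 40 mm wide, height 17 to 49 mm, to grip; cone to 66 mm. About 0.2 kg. At the mount, grip it along the mount's x: the housing stands at +y.
- dome_mirror: A like cell with a bright rounded dome on top, to be left alone. Same frame and sizes, 64 mm high.
- flat_mirror: A like cell with a flat dark mirror on top, to be left alone. Same frame and sizes, 52 mm high.
- dark_tile: Oblong dark glass tile lying on the table, 140 x 80 x 6 mm, to be left alone. Origin: centre of its underside.
- lens_dish: Round white flat dish with an orange band, 90 mm in diameter, 14 mm high, to be left alone. Origin: centre of its underside.
- clamp_fork: Small black forked clamp lying on the table, 85 x 50 x 18 mm, to be left alone. Origin: underside, near its middle.
- clear_cup: Clear plastic cup, 80 mm wide, 60 mm high, to be left alone. Origin: centre of its underside.
- hex_driver: Hand driver with a red handle lying on the table, to be left alone. Origin: underside.
Not all that is in view belongs to the job. Leave any green or orange look-alike of the cone_mirror alone.

How it is judged:
On the way, in this order (a step that is already met when the one before it is completed fails the run):
1. the cone mirror is seated in the pocket and let go, with the lock still open (z of cone_mirror in the frame of mount below 0.0095 m and horizontal distance between cone_mirror and mount below 0.003 m and angle between cone_mirror's own z axis and vertical below 0.06 rad and contact force between the fingers and cone_mirror below 0.1 N and y of tongue_tip in the frame of mount above 0.03 m), for 0.2 s.
2. the plunger has snapped through and the tongue stands over the flange (y of tongue_tip in the frame of mount below 0.0245 m), for 0.2 s.
At the end, for the whole second after the job is handed in: The cone mirror rests upright in the pocket (origin within 1.5 mm of its seated height and 3 mm of the pocket's axis, tilt under 0.06 rad), still, and the lock has snapped: the tongue's tip stays within 24.5 mm of the pocket's axis (z of cone_mirror in the frame of mount below 0.0095 m and horizontal distance between cone_mirror and mount below 0.003 m and angle between cone_mirror's own z axis and vertical below 0.06 rad and linear speed of cone_mirror below 0.01 m/s and y of tongue_tip in the frame of mount below 0.0245 m); the robot touches nothing.
It fails at once if the robot presses on the mount, its plunger included, with more than 20 N (contact force between any of the fingers, the arm and mount above 20 N).
It fails at once if the cone mirror is pressed on the mount with more than 20 N (contact force between cone_mirror and mount above 20 N).
It fails at once if another mirror or a bystander is shifted by more than 15 mm (distance of any of dome_mirror, flat_mirror, dark_tile, lens_dish, clamp_fork, clear_cup, hex_driver from where it was at the start of the episode above 0.015 m).
It also fails if it takes over 67 s, if anything falls off the work surface, if the arm or the gripper's body presses on something with over 40 N, if the wrist force passes 120 N, or if a joint passes its speed limit or range.

## Working session

There is one attempt and no reset: what is moved stays moved. The work goes in short steps, Python scripts to look and compute and a tool call to move; the robot and the scene stay as the last step left them, time stands still between calls to the robot, and variables do not carry over. Pictures are saved under pics/ and viewed, at most 13 in all, crops included, and the job is handed in when it is done.

Besides the shell and the picture viewer there is one more tool, called after "Call:" in YAML: its name, and indented under it one key for each argument. play_rows: Moves the arm, as the interface text tells. Shifts and turns lie within -1 to 1; 1 stands for 300 mm of shift or 90 degrees of turn. Its arguments: {"type":"object","properties":{"steps":{"type":"array"}},"required":["steps"]}

```bash
mkdir -p pics; cat > h.py <<'E'
import numpy as np, cv2, json
from rig import bot
from scipy.spatial.transform import Rotation as R
def K(im):
    f=200/np.tan(np.radians(im['fovy'])/2); return np.array([[f,0,im['cx']],[0,f,im['cy']],[0,0,1.]])
def att(im):
    a=np.array(im['attitude'],float)
    return a if a.shape==(3,3) else R.from_euler('xyz',a).as_matrix()
def snap(n,name):
    im=bot.get_image(n); cv2.imwrite(f'pics/{name}.png',im['pixels'][:,:,::-1])
    json.dump({k:np.array(v).tolist() for k,v in im.items() if k!='pixels'},open(f'pics/{name}.json','w')); return im
def load(name): return json.load(open(f'pics/{name}.json'))
def hit(im,uv,z):
    p=cv2.undistortPoints(np.array([[uv]],float),K(im),np.array(im['dist'],float))[0,0]
    d=att(im)@np.array([p[0],p[1],1]); e=np.array(im['eye']); return e+d*(z-e[2])/d[2]
def proj(im,P):
    Rw=att(im).T; e=np.array(im['eye']); rv=cv2.Rodrigues(Rw)[0]
    return cv2.projectPoints(np.array(P,float).reshape(-1,3),rv,-Rw@e,K(im),np.array(im['dist'],float))[0][:,0]
E
python3 - <<'E'
from h import *
for n in('top','side'):
    im=snap(n,n+'0'); print(n,im['fovy'],im['eye'],im['attitude'],im['dist'])
print(bot.read_state())
E
```

```text
top 49.314825383112534 [4.97279696e-01 1.17380664e-03 1.30798869e+00] [-3.04082237  0.01055737 -1.56372769] [0.00575765 0.         0.         0.         0.        ]
side 51.149593386316155 [ 0.35482217 -0.83761534  1.00005301] [-2.3867942  -0.00959071 -0.26695147] [-0.00012991  0.          0.          0.          0.        ]
{'time_s': 0.1, 'qpos': array([ 1.02199374e+00,  2.87133513e-01,  1.57804341e+00,  1.18489029e-06,
        1.27858844e+00, -1.50056672e-01]), 'qvel': array([-0.0015581 , -0.00298748, -0.0047062 ,  0.00166096,  0.00018429,
        0.00031017]), 'effort': array([ 1.52685774e-03, -4.07295585e+01, -2.93699294e+01, -1.00184111e-04,
        3.35619654e-03,  1.46043442e-05]), 'tcp_pos': array([0.26196735, 0.62184895, 0.40344051]), 'orientation': array([-3.13944452e+00, -3.25929508e-04,  2.74284605e+00]), 'force': array([-0.06194637,  0.38033524,  0.157446  ]), 'ft_torque': array([ 0.062674  , -0.03133914, -0.03370321]), 'gripper_force': 0.0, 'grip_width': 0.08535144700476092}
```

View pics/top0.png

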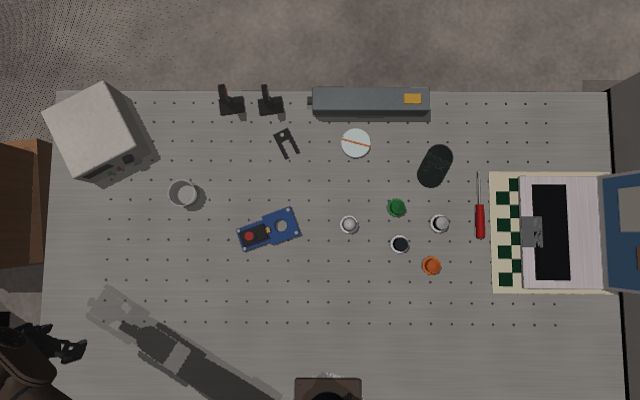

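View pics/side0.png

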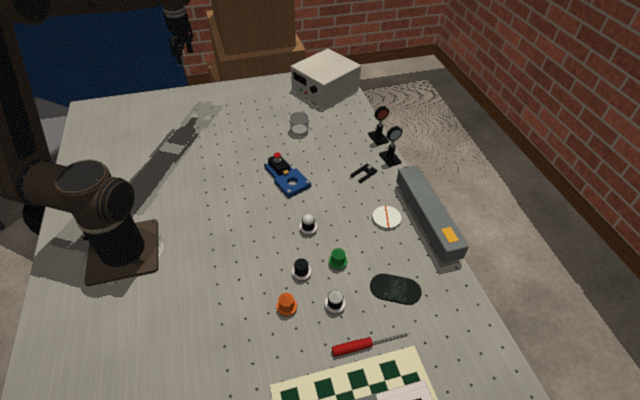

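The top view shows the mount at about (270,229), with its pocket at (281,226) and red cap at (249,236). The two bright mirrors are at (349,225) and (440,223), and the flat one is at (400,244). I'll enlarge these to tell cone from dome.

```bash
python3 - <<'E'
from h import *
t=cv2.imread('pics/top0.png'); s=cv2.imread('pics/side0.png')
c=lambda im,x,y,w,h,k:cv2.resize(im[y:y+h,x:x+w],None,fx=k,fy=k,interpolation=cv2.INTER_CUBIC)
a=np.hstack([c(t,230,200,80,60,5),c(t,320,200,80,60,5)])   # 400x300 each
b=np.hstack([c(t,415,200,40,50,6),c(s,290,205,40,50,6),c(s,315,280,40,50,6)])
b=np.hstack([b,np.zeros((300,80,3),np.uint8)])
cv2.imwrite('pics/m1.png',np.vstack([a,b]))
E
```

```text
(no output)
```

View pics/m1.png

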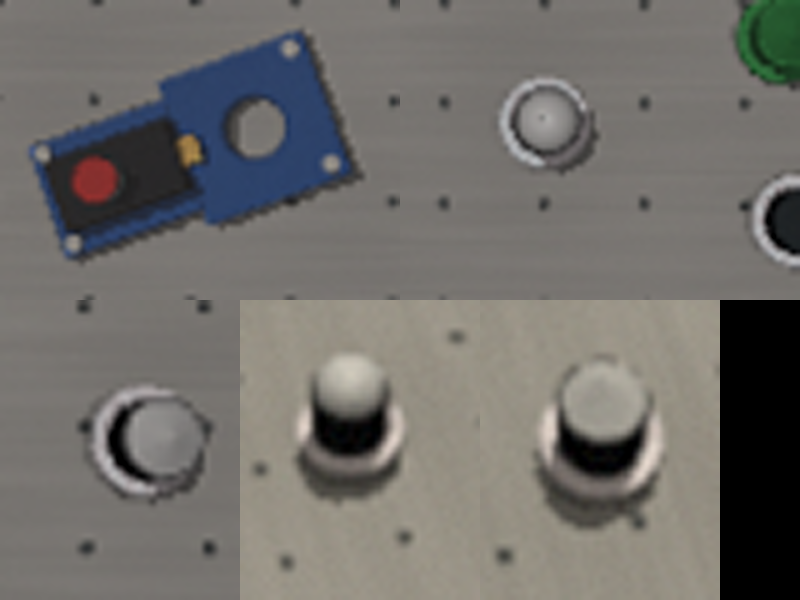

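```bash
python3 - <<'E'
from h import *
im=load('top0'); c=lambda x,y,x0,y0,k:((x+.5)/k-.5+x0,(y+.5)/k-.5+y0)
for n,p,z in [('pocket',(256,127),.02),('c1',(300,30),.02),('c2',(160,82),.02),('c3',(208,223),.02),('c4',(355,175),.02),('cap',(95,180),.08)]:
    print(n,hit(im,c(*p,230,200,5),z).round(4))
for n,u in [('coneflange',c(148,141,415,200,6)),('domeflange',c(546-400,123,320,200,5))]:
    print(n,u,hit(im,u,.015).round(4))
s=load('side0')
print('side cone',hit(s,c(601-480,445-300,315,280,6),.015))
print(hit(s,c(350-240,430-300,290,205,6),.015), bot.get_image('wrist')['eye'],bot.read_state()['tcp_pos'])
E
```

```text
pocket [0.534  0.1404 0.02  ]
c1 [0.5915 0.1153 0.02  ]
c2 [0.5602 0.1977 0.02  ]
c3 [0.4775 0.1677 0.02  ]
c4 [0.5062 0.0816 0.02  ]
cap [0.5019 0.224  0.08  ]
coneflange (439.25, 223.08333333333334) [ 0.543  -0.3275  0.015 ]
domeflange (348.8, 224.2) [ 0.5378 -0.0605  0.015 ]
side cone [ 0.54340697 -0.3281118   0.015     ]
[ 0.53927231 -0.05862569  0.015     ] [0.19704431 0.64982923 0.37201048] [0.26200837 0.62187446 0.40362739]
```

```bash
cat >> h.py <<'E'
def plan(p,yaw,s=None,p0=None,r0=None):
    s=s or bot.read_state()
    p0=s['tcp_pos'] if p0 is None else np.array(p0); A=R.from_euler('xyz',s['orientation'] if r0 is None else r0)
    B=R.from_euler('xyz',[np.pi,0,yaw])
    print('shift',(A.inv().apply(np.array(p)-p0)/.3).round(4),'turn',((A.inv()*B).as_rotvec()/(np.pi/2)).round(4))
E
python3 - <<'E'
from h import *
y=np.radians(110)
plan([.45,.37,.40],y)
r=[np.pi,0,y]
plan([.534,.11,.40],y,p0=[.45,.37,.40],r0=r)
E
```

```text
shift [-0.9035 -0.5303  0.0129] turn [-1.200e-03  3.000e-04  5.239e-01]
shift [-0.9102 -0.0333 -0.    ] turn [0. 0. 0.]
```

Call:
play_rows:
  steps: [1,-0.9035,-0.53,0.013,-0.0012,0,0.524,1,-0.9035,-0.53,0.013,-0.0012,0,0.524,1,-0.9035,-0.53,0.013,-0.0012,0,0.524,1,-0.9035,-0.53,0.013,-0.0012,0,0.524,1,-0.9035,-0.53,0.013,-0.0012,0,0.524,1,-0.9035,-0.53,0.013,-0.0012,0,0.524,1,-0.9035,-0.53,0.013,-0.0012,0,0.524,1,-0.9035,-0.53,0.013,-0.0012,0,0.524,1,-0.9035,-0.53,0.013,-0.0012,0,0.524]

```text
time_s: 0.9
tcp_pos: [0.4525, 0.3669, 0.4004]
orientation: [3.14, 0.001, 1.914]
force: [-0.1, -0.4, -0.7]
grip_width: 0.0856
gripper_force: 0.0
```

Call:
play_rows:
  steps: [1,-0.91,-0.033,0,0,0,0,1,-0.91,-0.033,0,0,0,0,1,-0.91,-0.033,0,0,0,0,1,-0.91,-0.033,0,0,0,0,1,-0.91,-0.033,0,0,0,0,1,-0.91,-0.033,0,0,0,0,1,-0.91,-0.033,0,0,0,0,1,-0.91,-0.033,0,0,0,0,1,-0.91,-0.033,0,0,0,0,1,-0.91,-0.033,0,0,0,0]

```text
time_s: 1.73
tcp_pos: [0.5338, 0.1113, 0.4003]
orientation: [3.14, -0.002, 1.92]
force: [-0.2, -0.2, 0.9]
grip_width: 0.0854
gripper_force: 0.0
```

```bash
python3 - <<'E'
from h import *
s=bot.read_state(); print(s['tcp_pos'],s['orientation'],s['force'],s['time_s'])
im=snap('wrist','w1'); print(im['eye'],im['attitude'],im['fovy'])
plan([.54,-.19,.40],np.radians(110))
E
```

```text
[0.53383549 0.1112727  0.40032085] [ 3.14040906e+00 -1.70079039e-03  1.92033653e+00] [-0.21223902 -0.23591046  0.91223733] 1.7333
[0.50972171 0.17817592 0.368979  ] [ 2.86160564e+00 -2.20626781e-03  3.49233962e-01] 66.90489075732444
shift [-9.516e-01 -3.256e-01 -7.000e-04] turn [ 0.0008 -0.001   0.0009]
```

View pics/w1.png

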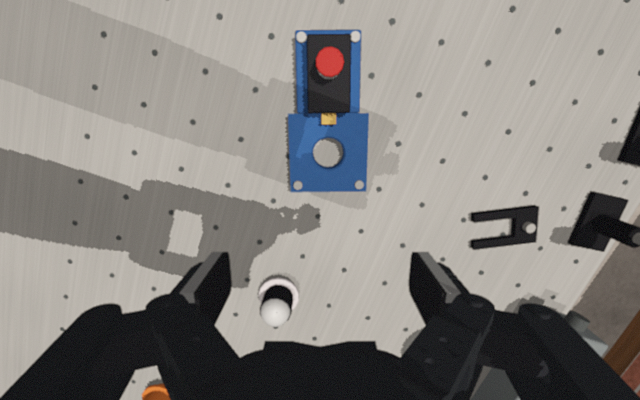

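The wrist view shows the mount, with its pocket at (328,152) and red cap at (329,62). The mirror at (276,310) is rounded, so it's the dome and the far one is the cone. I'll go to it now.

Call:
play_rows:
  steps: [1,-0.95,-0.326,0,0,0,0,1,-0.95,-0.326,0,0,0,0,1,-0.95,-0.326,0,0,0,0,1,-0.95,-0.326,0,0,0,0,1,-0.95,-0.326,0,0,0,0,1,-0.95,-0.326,0,0,0,0,1,-0.95,-0.326,0,0,0,0,1,-0.95,-0.326,0,0,0,0,1,-0.95,-0.326,0,0,0,0,1,-0.95,-0.326,0,0,0,0]

```text
time_s: 2.62
tcp_pos: [0.5399, -0.1898, 0.3999]
orientation: [3.14, -0.002, 1.92]
force: [1.0, 0.0, 0.1]
grip_width: 0.0853
gripper_force: 0.0
```

```bash
python3 - <<'E'
from h import *
im=load('w1')
for n,p,z in [('pocket',(327.5,152.5),.02),('a',(289,114),.02),('b',(368,115),.02),('c',(367,191),.02),('d',(289,189),.02),('ha',(307,35),.045),('hb',(351,35),.045),('cap',(330,62),.08)]:
    print(n,hit(im,p,z).round(4))
plan([.543,-.3275,.33],np.radians(110))
E
```

```text
pocket [0.5329 0.1431 0.02  ]
a [0.4779 0.1684 0.02  ]
b [0.5608 0.1975 0.02  ]
c [0.5929 0.1165 0.02  ]
d [0.5051 0.0872 0.02  ]
ha [0.4729 0.2455 0.045 ]
hb [0.513  0.2602 0.045 ]
cap [0.5032 0.2246 0.08  ]
shift [-0.4354 -0.148   0.2319] turn [ 0.0011 -0.0013  0.0003]
```

Call:
play_rows:
  steps: [1,-0.435,-0.148,0.232,0,0,0,1,-0.435,-0.148,0.232,0,0,0,1,-0.435,-0.148,0.232,0,0,0,1,-0.435,-0.148,0.232,0,0,0,1,-0.435,-0.148,0.232,0,0,0,1,-0.435,-0.148,0.232,0,0,0]

```text
time_s: 3.12
tcp_pos: [0.5431, -0.3271, 0.329]
orientation: [3.141, -0.004, 1.921]
force: [0.0, 0.2, 1.1]
grip_width: 0.0857
gripper_force: 0.0
```

```bash
python3 - <<'E'
from h import *
s=bot.read_state(); print(s['tcp_pos'],s['orientation'],s['time_s'])
im=snap('wrist','w2'); print(im['eye'])
print(proj(im,[[.543,-.3275,.017],[.543,-.3275,.066]]))
E
```

```text
[ 0.54311709 -0.32713031  0.32899031] [ 3.14092138 -0.00405925  1.92061586] 3.1167
[ 0.51895836 -0.26017863  0.29779244]
[[318.66194576 193.74824819]
 [318.57515824 208.84392528]]
```

View pics/w2.png

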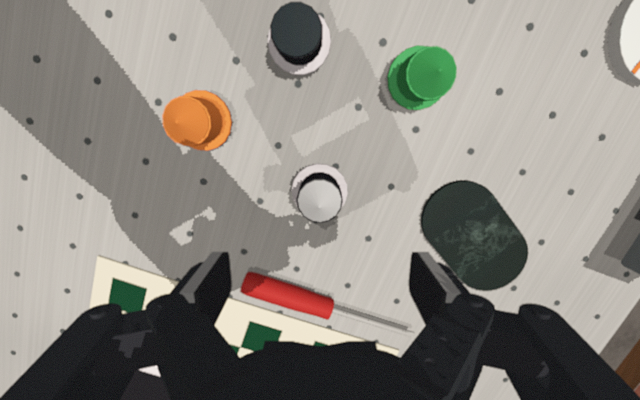

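The cone shows its apex at about (320,203) and its flange is centred near (319,194). It matches the prediction within 1–2 mm, so I'll descend and grip.

Call:
play_rows:
  steps: [1,0.003,0,0.12,0,0,0,1,0.003,0,0.22,0,0,0,1,0.003,0,0.32,0,0,0,1,0.003,0,0.4,0,0,0,1,0.003,0,0.457,0,0,0,1,0.003,0,0.457,0,0,0,0,0.003,0,0.457,0,0,0,-0.3,0.003,0,0.457,0,0,0,-1,0.003,0,0.457,0,0,0,-1,0.003,0,0.457,0,0,0,-1,0.003,0,0.457,0,0,0,-1,0.003,0,0.457,0,0,0,-1,0.003,0,0.457,0,0,0]

```text
time_s: 4.25
tcp_pos: [0.5435, -0.3282, 0.1961]
orientation: [3.137, 0.002, 1.919]
force: [-0.4, 2.4, 7.8]
grip_width: 0.0384
gripper_force: 60.9
```

Call:
play_rows:
  steps: [-1,0,0,-0.03,0,0,0,-1,0,0,-0.1,0,0,0,-1,0,0,-0.2,0,0,0,-1,0,0,-0.3,0,0,0,-1,0,0,-0.4,0,0,0,-1,0,0,-0.5,0,0,0,-1,0,0,-0.5,0,0,0]

```text
time_s: 4.83
tcp_pos: [0.5434, -0.3288, 0.3515]
orientation: [3.134, 0.01, 1.92]
force: [1.4, -0.8, -0.7]
grip_width: 0.0387
gripper_force: 60.6
```

```bash
python3 - <<'E'
from h import *
s=bot.read_state(); print(s['tcp_pos'],s['orientation'],s['force'],s['grip_width'])
y=np.radians(110)
plan([.54,-.05,.343],y); plan([.534,.08,.343],y,p0=[.54,-.05,.343],r0=[np.pi,0,y])
E
```

```text
[ 0.5433899  -0.32883212  0.3515133 ] [3.13360784 0.01049525 1.91954764] [ 1.37311371 -0.83883831 -0.65502192] 0.038732627161851364
shift [0.8776 0.3068 0.0216] turn [ 0.0051  0.0067 -0.0002]
shift [0.414  0.1294 0.    ] turn [0. 0. 0.]
```

Call:
play_rows:
  steps: [-1,0.12,0.042,0,0,0,0,-1,0.25,0.087,0,0,0,0,-1,0.38,0.133,0,0,0,0,-1,0.5,0.175,0,0,0,0,-1,0.62,0.217,0,0,0,0,-1,0.75,0.262,0,0,0,0,-1,0.82,0.287,0,0,0,0,-1,0.878,0.307,0,0,0,0]

```text
time_s: 5.5
tcp_pos: [0.5377, -0.0463, 0.3421]
orientation: [-3.141, -0.003, 1.922]
force: [0.3, -0.2, -2.2]
grip_width: 0.0383
gripper_force: 60.7
```

Call:
play_rows:
  steps: [-1,0.12,0.037,0,0,0,0,-1,0.22,0.069,0,0,0,0,-1,0.32,0.1,0,0,0,0,-1,0.38,0.119,0,0,0,0,-1,0.414,0.129,0,0,0,0,-1,0.414,0.129,0,0,0,0,-1,0.414,0.129,0,0,0,0,-1,0.414,0.129,0,0,0,0]

```text
time_s: 6.17
tcp_pos: [0.5328, 0.0801, 0.3435]
orientation: [3.141, -0.0, 1.919]
force: [-0.2, 0.3, -3.0]
grip_width: 0.0385
gripper_force: 60.8
```

```bash
python3 - <<'E'
from h import *
s=bot.read_state(); print(s['tcp_pos'],s['orientation'],s['force'],s['grip_width'],s['time_s'])
im=snap('wrist','w3'); print(im['eye'],im['attitude'])
snap('top','t3');snap('side','s3')
E
```

```text
[0.53277264 0.08014764 0.34345682] [ 3.14075539e+00 -3.29956214e-04  1.91880607e+00] [-0.18758063  0.30075807 -2.96019941] 0.038546153607702846 6.1667
[0.50876196 0.14704409 0.31199311] [ 2.86027364e+00 -1.83091583e-03  3.47681622e-01]
```

View pics/w3.png

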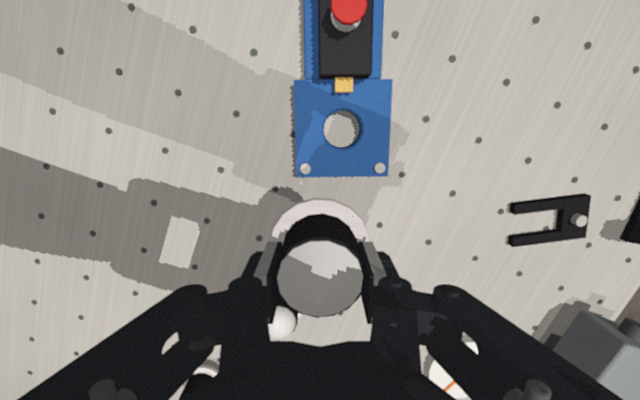

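The mirror is held upright in the hand, with the flange front edge at about (320,198). The pocket is at (341,129) and the block corners are at (294,80), (391,80), (389,177) and (295,177). I'll overlay a model to refine.

```bash
cat > ov.py <<'E'
from h import *
def overlay(name,tcp,ori,mx,my,myaw,ox,oy,zb,box,k,out):
    im=load(name); I=cv2.imread(f'pics/{name}.png'); x0,y0,w,h=box
    I=cv2.resize(I[y0:y0+h,x0:x0+w],None,fx=k,fy=k,interpolation=cv2.INTER_CUBIC)
    a=np.linspace(0,2*np.pi,73); C=lambda r,z:np.c_[r*np.cos(a),r*np.sin(a),0*a+z]
    def dr(P,c): 
        q=((proj(im,P)-[x0,y0]+.5)*k-.5).astype(int); cv2.polylines(I,[q.reshape(-1,1,2)],False,c,1)
    A=R.from_euler('xyz',ori)
    for r,z in((27,12),(27,17),(20,49)): dr(np.array(tcp)+A.apply((C(r/1e3,0)+[ox,oy,zb-z/1e3])),(0,255,0))
    M=R.from_euler('z',myaw); o=np.array([mx,my,0])
    dr(o+M.apply(C(.018,.018)),(0,255,255)); dr(o+M.apply(C(.020,.02)),(0,255,255))
    dr(o+M.apply(np.array([[-45,-45,20],[45,-45,20],[45,45,20],[-45,45,20],[-45,-45,20]])/1e3),(0,255,255))
    dr(o+M.apply(np.array([[-22,45,45],[22,45,45],[22,120,45],[-22,120,45],[-22,45,45]])/1e3),(0,255,255))
    cv2.imwrite(f'pics/{out}.png',I)
E
python3 - <<'E'
from ov import *
overlay('w3',[.5328,.0801,.3435],[np.pi,0,1.919],.5342,.1415,np.radians(20),0,0,.194,(240,0,200,150*2),2,'o3')
im=load('w3')
print('pocket',hit(im,(341.5,128.5),.02))
for p in((294,80),(391,80),(389,177),(295,177)): print(hit(im,p,.02))
E
```

```text
pocket [0.53273387 0.14280151 0.02      ]
[0.47699641 0.16823419 0.02      ]
[0.55951874 0.19836509 0.02      ]
[0.59330615 0.11543512 0.02      ]
[0.50649295 0.08396327 0.02      ]
```

View pics/o3.png

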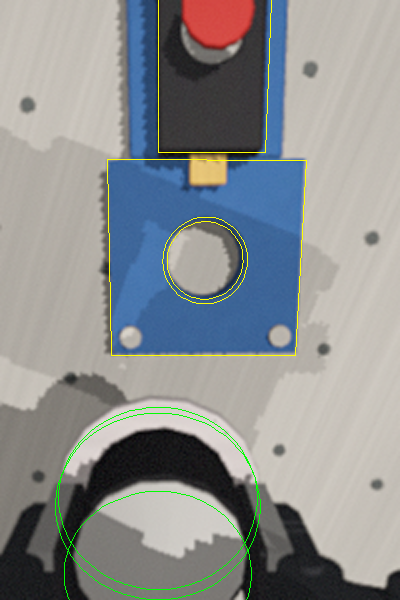

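```bash
cat > fit.py <<'E'
from h import *
from scipy.optimize import least_squares
def edges(name,c,ang,r0,r1):
    g=cv2.GaussianBlur(cv2.cvtColor(cv2.imread(f'pics/{name}.png'),cv2.COLOR_BGR2GRAY),(3,3),.6).astype(np.float32)
    out=[]
    for t in np.radians(ang):
        r=np.arange(r0,r1,.25); x=(c[0]+r*np.cos(t)).astype(np.float32); y=(c[1]+r*np.sin(t)).astype(np.float32)
        v=cv2.remap(g,x[None],y[None],cv2.INTER_LINEAR)[0]; d=np.gradient(v)
        i=np.argmin(d); out.append((np.degrees(t),r[i],x[i],y[i],d[i]*4))
    return np.array(out)
E
python3 - <<'E'
from fit import *
e=edges('w3',(320,246),np.arange(-160,-19,7),40,56); print(e.round(1))
im=load('w3'); A=R.from_euler('xyz',[np.pi,0,1.919]); tcp=np.array([.5328,.0801,.3435])
a=np.linspace(0,2*np.pi,181)
def res(p,ok,full=False):
    # flange upper rim is the outline from above
    out=[]
    q=proj(im,tcp+A.apply(np.c_[.027*np.cos(a)+p[0],.027*np.sin(a)+p[1],0*a+p[2]-.017]))
    for x,y in e[ok,2:4]:
        out.append(np.min(np.hypot(q[:,0]-x,q[:,1]-y)))
    return np.array(out)
ok=np.ones(len(e),bool)
for k in range(3):
    s=least_squares(res,[.002,0,.196],args=(ok,),loss='soft_l1',f_scale=.5,x_scale=[1e-3]*3,diff_step=1e-3)
    r=res(s.x,np.ones(len(e),bool)); ok=r<1.2; print(s.x.round(4),ok.sum(),r[ok].mean())
    
for z in(.192,.196,.200):
    s=least_squares(lambda p:res([p[0],p[1],z],ok),[.002,0],x_scale=[1e-3]*2,diff_step=1e-3); print(z,s.x.round(4),s.cost)
E
```

```text
[[-160.    50.2  272.8  228.8  -36.6]
 [-153.    49.5  275.9  223.5  -36.3]
 [-146.    49.   279.4  218.6  -36.1]
 [-139.    49.   283.   213.9  -35.8]
 [-132.    48.2  287.7  210.1  -36.3]
 [-125.    48.   292.5  206.7  -38.4]
 [-118.    48.   297.5  203.6  -38.2]
 [-111.    47.   303.2  202.1  -34.8]
 [-104.    46.5  308.8  200.9  -28.7]
 [ -97.    47.   314.3  199.4  -29.2]
 [ -90.    46.2  320.   199.8  -28. ]
 [ -83.    46.   325.6  200.3  -25.8]
 [ -76.    46.8  331.3  200.6  -25.7]
 [ -69.    46.8  336.8  202.4  -25.9]
 [ -62.    46.8  341.9  204.7  -27. ]
 [ -55.    47.5  347.2  207.1  -22.8]
 [ -48.    47.8  352.   210.5  -22.3]
 [ -41.    48.   356.2  214.5  -21.9]
 [ -34.    48.5  360.2  218.9  -20.1]
 [ -27.    48.5  363.2  224.   -18.5]
 [ -20.    48.2  365.3  229.5   -9.1]]
[0.0024 0.0004 0.198 ] 21 0.5546301144521721
[0.0024 0.0004 0.198 ] 21 0.5546301144521721
[0.0024 0.0004 0.198 ] 21 0.5546301144521721
0.192 [0.0038 0.0005] 8.326971730621489
0.196 [0.0029 0.0001] 5.96279343364157
0.2 [0.0019 0.0003] 3.6028952068181894
```

```bash
cat >> fit.py <<'E'
from scipy.optimize import minimize
def fitcirc(name,e,tcp,ori,zs,r=.027,zf=.017):
    im=load(name); A=R.from_euler('xyz',ori); a=np.linspace(0,2*np.pi,721)
    for z in zs:
        def c(p):
            q=proj(im,np.array(tcp)+A.apply(np.c_[r*np.cos(a)+p[0]/1e3,r*np.sin(a)+p[1]/1e3,0*a+z-zf]))
            return np.mean(np.min(np.hypot(q[:,0][:,None]-e[:,2],q[:,1][:,None]-e[:,3]),0)**2)
        m=minimize(c,[2,0],method='Nelder-Mead',options=dict(xatol=.02)); print(z,m.x.round(2),m.fun**.5)
E
python3 - <<'E'
from fit import *
e=edges('w3',(320,246),np.arange(-160,-19,7),40,56)
fitcirc('w3',e,[.5328,.0801,.3435],[np.pi,0,1.919],[.194,.196,.198,.2,.202,.204,.206])
E
```

```text
0.194 [3.3  0.25] 0.617621561024323
0.196 [2.83 0.32] 0.4746606077498079
0.198 [2.33 0.  ] 0.5130356751304
0.2 [1.86 0.3 ] 0.3035500929736101
0.202 [1.38 0.3 ] 0.3215121510937452
0.204 [0.91 0.  ] 0.5481540477715687
0.206 [0.41 0.  ] 0.6601999991215545
```

```bash
python3 - <<'E'
from h import *
plan([.5341,.1393,.262],1.919)
E
```

```text
shift [0.1846 0.0706 0.2728] turn [ 0.0009 -0.0003 -0.0007]
```

Call:
play_rows:
  steps: [-1,0.1,0.035,0.05,0,0,0,-1,0.185,0.07,0.12,0,0,0,-1,0.185,0.07,0.2,0,0,0,-1,0.185,0.07,0.25,0,0,0,-1,0.185,0.07,0.272,0,0,0,-1,0.185,0.07,0.272,0,0,0,-1,0.185,0.07,0.272,0,0,0,-1,0.185,0.07,0.272,0,0,0]

```text
time_s: 6.98
tcp_pos: [0.5345, 0.1401, 0.2639]
orientation: [3.137, 0.0, 1.919]
force: [0.3, -0.9, -1.7]
grip_width: 0.0382
gripper_force: 61.0
```

```bash
python3 - <<'E'
from ov import *
s=bot.read_state(); print(s['tcp_pos'],s['orientation'],s['force'])
for n in('top','side','wrist'): snap(n,n[0]+'4')
t,o=s['tcp_pos'],s['orientation']
a=(t,o,.5337,.1414,np.radians(20),.0019,.0003,.199)
i=load('s4'); c=proj(i,[.5337,.1414,.05])[0].astype(int); print(c)
overlay('s4',*a,(c[0]-50,c[1]-50,100,100),4,'os')
i=load('t4'); c=proj(i,[.5337,.1414,.05])[0].astype(int); print(c)
overlay('t4',*a,(c[0]-50,c[1]-50,100,100),4,'ot')
overlay('w4',*a,(240,20,200,200),4,'ow')
im=[cv2.imread(f'pics/{n}.png') for n in('os','ot')]
cv2.imwrite('pics/m4.png',np.hstack(im))
E
```

```text
[0.53447005 0.14005236 0.26391648] [3.13714845e+00 6.17354303e-05 1.91868249e+00] [ 0.32988312 -0.85474504 -1.69381427]
[291 173]
[279 224]
```

View pics/m4.png

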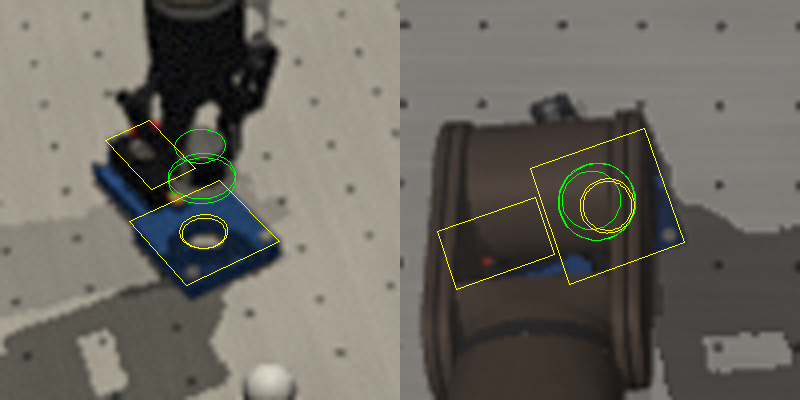

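Call:
play_rows:
  steps: [-1,0,0,0.04,0,0,0,-1,0,0,0.08,0,0,0,-1,0,0,0.11,0,0,0,-1,0,0,0.123,0,0,0,-1,0,0,0.123,0,0,0,-1,0,0,0.123,0,0,0,-1,0,0,0.123,0,0,0,-1,0,0,0.123,0,0,0]

```text
time_s: 7.8
tcp_pos: [0.534, 0.1407, 0.226]
orientation: [3.139, -0.0, 1.92]
force: [-0.7, -0.8, -2.8]
grip_width: 0.038
gripper_force: 61.0
```

```bash
python3 - <<'E'
from fit import *
s=bot.read_state(); print(s['tcp_pos'],s['orientation'],s['force'],s['qpos'])
for n in('wrist','side'): snap(n,n[0]+'5')
s=bot.read_state(); print(s['tcp_pos'],s['orientation'],s['force'])
t,o=s['tcp_pos'],s['orientation']
e=edges('w5',(320,246),np.arange(-160,-19,7),40,56); print(e[::3].round(1))
fitcirc('w5',e,t,o,[.196,.198,.2,.202])
from ov import overlay
overlay('w5',t,o,.5337,.1414,np.radians(20),.0019,.0003,.199,(220,0,200,260),3,'ow')
i=load('s5'); c=proj(i,[.5337,.1414,.05])[0].astype(int)
overlay('s5',t,o,.5337,.1414,np.radians(20),.0019,.0003,.199,(c[0]-25,c[1]-40,50,65),4,'os')
a,b=cv2.imread('pics/ow.png'),cv2.imread('pics/os.png'); b=cv2.resize(b,(200,260)); b=cv2.copyMakeBorder(b,0,a.shape[0]-260,0,0,0)
m=np.hstack([a,b])[:600]; cv2.imwrite('pics/m5.png',m)
E
```

```text
[0.53397412 0.140655   0.2259842 ] [ 3.13884381e+00 -4.18088382e-04  1.91973582e+00] [-0.67175509 -0.78535116 -2.8223616 ] [ 7.36404014e-02  2.37963913e-01  1.99658933e+00  1.46233604e-03
  9.04508251e-01 -2.76200887e-01]
[0.53392406 0.14066927 0.22604137] [ 3.13874712e+00 -4.11031420e-04  1.91973680e+00] [-0.18547973  1.14920026 -2.73728396]
[[-160.    50.2  272.8  228.8  -68. ]
 [-139.    50.   282.3  213.2  -60.3]
 [-118.    49.2  296.9  202.5  -50. ]
 [ -97.    49.   314.   197.4  -43.4]
 [ -76.    47.2  331.4  200.2  -34.4]
 [ -55.    49.2  348.2  205.7  -35.8]
 [ -34.    49.8  361.2  218.2  -45.9]]
0.196 [3.32 0.  ] 0.7168333228777579
0.198 [2.87 0.  ] 0.6721872174438658
0.2 [2.37 0.  ] 0.6770073622967648
0.202 [1.9  0.37] 0.6058257369891541
```

View pics/m5.png

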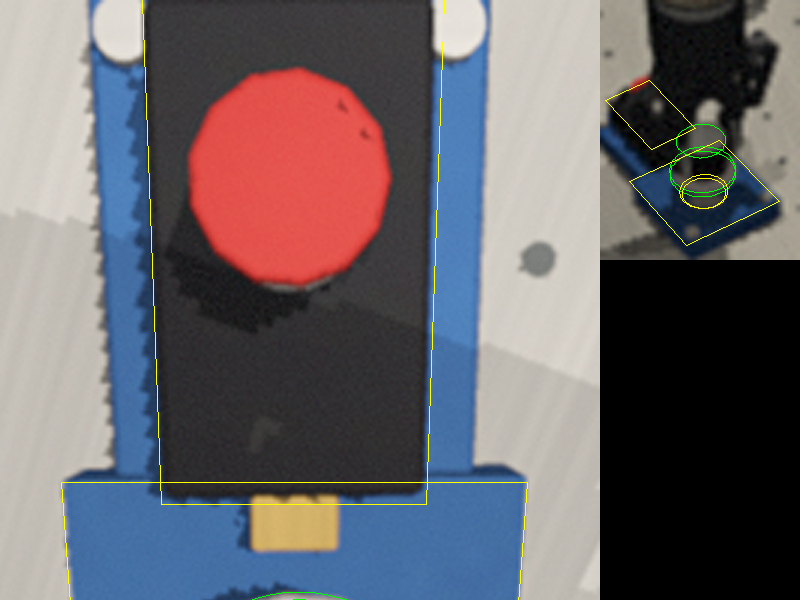

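The view from above the lock shows the block's back edge at row 482, in line with the model. The tongue front is at row 551 of the crop, still retracted, and the cap centre is at (290,177). I'll compute the residual offset from the tongue tip.

```bash
python3 - <<'E'
from fit import *
im=load('w5'); M=R.from_euler('z',np.radians(20)); o=np.array([.5337,.1414,0])
c=lambda x,y:((x+.5)/3-.5+220,(y+.5)/3-.5)
f=lambda p,z:(M.inv().apply(hit(im,c(*p),z)-o)*1e3).round(1)
print('tongue',f((294,551),.0315),f((294,551),.0295),'block back L/R',f((75,482),.02),f((515,482),.02))
print('housing front',f((294,490),.045),f((162,300),.045),f((432,300),.045))
for z in(.07,.08,.09): print('cap',z,f((290,176),z),'r',f((391,176),z)-f((189,176),z))
e=edges('w5',(320,246),np.arange(-160,-19,5),44,54); print(np.c_[e[:,0],e[:,2:]].round(1))
s=bot.read_state(); print(M.inv().apply(s['tcp_pos']-o)*1e3)
E
```

```text
tongue [-0.1 34.  31.5] [-0.1 33.6 29.5] block back L/R [-42.3  45.2  20. ] [42.5 45.1 20. ]
housing front [-0.1 47.4 45. ] [-20.7  77.4  45. ] [21.7 77.3 45. ]
cap 0.07 [-0.4 91.2 70. ] r [25.6  0.   0. ]
cap 0.08 [-0.4 89.5 80. ] r [23.5  0.   0. ]
cap 0.09 [-0.3 87.8 90. ] r [21.4  0.   0. ]
[[-160.   272.8  228.8  -68. ]
 [-155.   274.5  224.8  -64.5]
 [-150.   276.7  221.   -60.4]
 [-145.   279.7  217.8  -62.3]
 [-140.   281.7  213.9  -62.8]
 [-135.   285.   211.   -51.8]
 [-130.   288.8  208.8  -50.9]
 [-125.   291.8  205.7  -49.7]
 [-120.   295.6  203.8  -54.3]
 [-115.   299.6  202.3  -43.7]
 [-110.   303.4  200.4  -43.3]
 [-105.   307.7  200.1  -42.2]
 [-100.   311.7  198.7  -42.3]
 [ -95.   315.8  197.7  -42.8]
 [ -90.   320.   198.8  -39. ]
 [ -85.   324.1  199.7  -33.1]
 [ -80.   328.2  199.5  -33.4]
 [ -75.   332.3  200.1  -34. ]
 [ -70.   336.2  201.6  -34.9]
 [ -65.   340.   203.2  -33. ]
 [ -60.   344.   204.4  -34.2]
 [ -55.   348.2  205.7  -35.8]
 [ -50.   351.2  208.8  -44.1]
 [ -45.   354.5  211.5  -46.5]
 [ -40.   357.2  214.8  -45.7]
 [ -35.   360.3  217.8  -48.9]
 [ -30.   362.7  221.4  -47.6]
 [ -25.   364.6  225.2  -52.4]
 [ -20.   366.7  229.   -52.7]]
[-3.93725449e-02 -7.63294192e-01  2.26041374e+02]
```

Call:
play_rows:
  steps: [-1,-0.0033,0,0,0,0,0,-1,-0.0033,0,0.005,0,0,0,-1,-0.0033,0,0.01,0,0,0,-1,-0.0033,0,0.015,0,0,0,-1,-0.0033,0,0.02,0,0,0,-1,-0.0033,0,0.02,0,0,0]

```text
time_s: 8.4
tcp_pos: [0.5338, 0.1397, 0.2189]
orientation: [3.141, -0.001, 1.92]
force: [-0.1, -0.3, -1.9]
grip_width: 0.0384
gripper_force: 61.0
```

Call:
play_rows:
  steps: [-1,0,0,0.003,0,0,0,-1,0,0,0.006,0,0,0,-1,0,0,0.006,0,0,0]

```text
time_s: 8.65
tcp_pos: [0.5339, 0.1397, 0.2174]
orientation: [3.14, -0.001, 1.92]
force: [0.3, 0.4, -3.3]
grip_width: 0.0382
gripper_force: 61.0
```

Call:
play_rows:
  steps: [-1,0,0,0.003,0,0,0,-1,0,0,0.006,0,0,0,-1,0,0,0.006,0,0,0]

```text
time_s: 8.9
tcp_pos: [0.5339, 0.1397, 0.2157]
orientation: [3.14, -0.001, 1.92]
force: [0.4, 0.0, -3.1]
grip_width: 0.0381
gripper_force: 61.0
```

Call:
play_rows:
  steps: [-1,0,0,0.003,0,0,0,-1,0,0,0.006,0,0,0,-1,0,0,0.009,0,0,0,-1,0,0,0.009,0,0,0]

```text
time_s: 9.23
tcp_pos: [0.5339, 0.1397, 0.2129]
orientation: [3.14, -0.001, 1.92]
force: [0.3, 0.1, -2.9]
grip_width: 0.0384
gripper_force: 61.0
```

Call:
play_rows:
  steps: [-1,0,0,0.003,0,0,0,-1,0,0,0.006,0,0,0,-1,0,0,0.006,0,0,0]

```text
time_s: 9.48
tcp_pos: [0.5339, 0.1397, 0.2111]
orientation: [3.14, -0.001, 1.92]
force: [0.5, 0.1, -2.4]
grip_width: 0.0381
gripper_force: 61.0
```

Call:
play_rows:
  steps: [-1,0,0,0.003,0,0,0,-1,0,0,0.006,0,0,0,-1,0,0,0.006,0,0,0]

```text
time_s: 9.73
tcp_pos: [0.5339, 0.1397, 0.2093]
orientation: [3.14, -0.001, 1.92]
force: [-0.9, -0.7, -2.6]
grip_width: 0.0381
gripper_force: 61.0
```

Entering freely. I'll go on in 1 mm steps.

Call:
play_rows:
  steps: [-1,0,0,0.002,0,0,0,-1,0,0,0.004,0,0,0,-1,0,0,0.004,0,0,0]

```text
time_s: 9.98
tcp_pos: [0.534, 0.1397, 0.2082]
orientation: [3.14, -0.001, 1.92]
force: [-0.3, -0.2, -2.5]
grip_width: 0.0382
gripper_force: 61.0
```

Call:
play_rows:
  steps: [-1,0,0,0.002,0,0,0,-1,0,0,0.004,0,0,0,-1,0,0,0.004,0,0,0]

```text
time_s: 10.23
tcp_pos: [0.5339, 0.1397, 0.207]
orientation: [3.14, -0.001, 1.92]
force: [1.1, -0.9, -3.3]
grip_width: 0.0383
gripper_force: 61.0
```

Call:
play_rows:
  steps: [-1,0,0,0.002,0,0,0,-1,0,0,0.003,0,0,0,-1,0,0,0.003,0,0,0]

```text
time_s: 10.48
tcp_pos: [0.534, 0.1397, 0.2061]
orientation: [3.14, -0.001, 1.92]
force: [0.0, -0.4, -2.7]
grip_width: 0.0382
gripper_force: 61.0
```

Call:
play_rows:
  steps: [-1,0,0,0.002,0,0,0,-1,0,0,0.003,0,0,0,-1,0,0,0.003,0,0,0]

```text
time_s: 10.73
tcp_pos: [0.534, 0.1397, 0.2053]
orientation: [3.14, -0.001, 1.92]
force: [0.6, -0.3, -2.7]
grip_width: 0.0381
gripper_force: 61.0
```

Call:
play_rows:
  steps: [-1,0,0,0.002,0,0,0,-1,0,0,0.002,0,0,0]

```text
time_s: 10.9
tcp_pos: [0.534, 0.1397, 0.2046]
orientation: [3.14, -0.001, 1.92]
force: [-1.0, 0.2, -1.6]
grip_width: 0.0383
gripper_force: 61.0
```

Call:
play_rows:
  steps: [-1,0,0,0.002,0,0,0,-1,0,0,0.002,0,0,0]

```text
time_s: 11.07
tcp_pos: [0.5341, 0.1397, 0.2042]
orientation: [3.14, -0.001, 1.92]
force: [-1.1, -0.4, -2.7]
grip_width: 0.0382
gripper_force: 61.0
```

Call:
play_rows:
  steps: [-1,0,0,0.002,0,0,0,-1,0,0,0.002,0,0,0]

```text
time_s: 11.23
tcp_pos: [0.5342, 0.1398, 0.2041]
orientation: [3.14, -0.001, 1.92]
force: [-2.6, 0.1, 1.2]
grip_width: 0.0385
gripper_force: 61.4
```

Contact came at TCP z = 0.204, which matches the flange down on the block. I'll release.

Call:
play_rows:
  steps: [0.3,0,0,0,0,0,0,0.6,0,0,0,0,0,0,0.6,0,0,0,0,0,0,0.6,0,0,0,0,0,0,0.6,0,0,0,0,0,0,0.6,0,0,0,0,0,0]

```text
time_s: 11.73
tcp_pos: [0.5341, 0.1397, 0.2036]
orientation: [3.14, -0.001, 1.92]
force: [0.1, -0.2, 0.1]
grip_width: 0.0686
gripper_force: 0.0
```

Call:
play_rows:
  steps: [0.6,0,0,-0.04,0,0,0,0.6,0,0,-0.1,0,0,0,0.6,0,0,-0.2,0,0,0,0.6,0,0,-0.3,0,0,0,0.6,0,0,-0.38,0,0,0,0.6,0,0,-0.38,0,0,0,0.6,0,0,-0.38,0,0,0]

```text
time_s: 12.32
tcp_pos: [0.5344, 0.1396, 0.3205]
orientation: [3.135, 0.001, 1.92]
force: [-0.3, 0.3, -1.0]
grip_width: 0.0679
gripper_force: 0.0
```

```bash
python3 - <<'E'
from ov import *
s=bot.read_state(); t,o=s['tcp_pos'],s['orientation']; print(t,o,s['force'],s['grip_width'])
snap('wrist','w6'); snap('side','s6')
# mirror model drawn at seated pose: tool-frame offsets
m=np.array([.5338,.1418,.008]); d=R.from_euler('xyz',o).inv().apply(m-t)
a=(t,o,.5338,.1418,np.radians(20),d[0],d[1],d[2])
im=load('w6'); print(proj(im,m+[0,0,.066]))
overlay('w6',*a,(220,0,200,300),2,'ow6')
i=load('s6'); c=proj(i,[.5337,.1414,.05])[0].astype(int)
overlay('s6',*a,(c[0]-40,c[1]-50,80,120),5,'os6')
cv2.imwrite('pics/m6.png',np.hstack([cv2.imread('pics/ow6.png'),cv2.imread('pics/os6.png')]))
E
```

```text
[0.53440043 0.13963456 0.32047337] [3.13474143e+00 7.47066854e-04 1.91977781e+00] [-0.33484849  0.30149138 -1.02719366] 0.06794665026321862
[[317.07169725 210.60657331]]
```

View pics/m6.png

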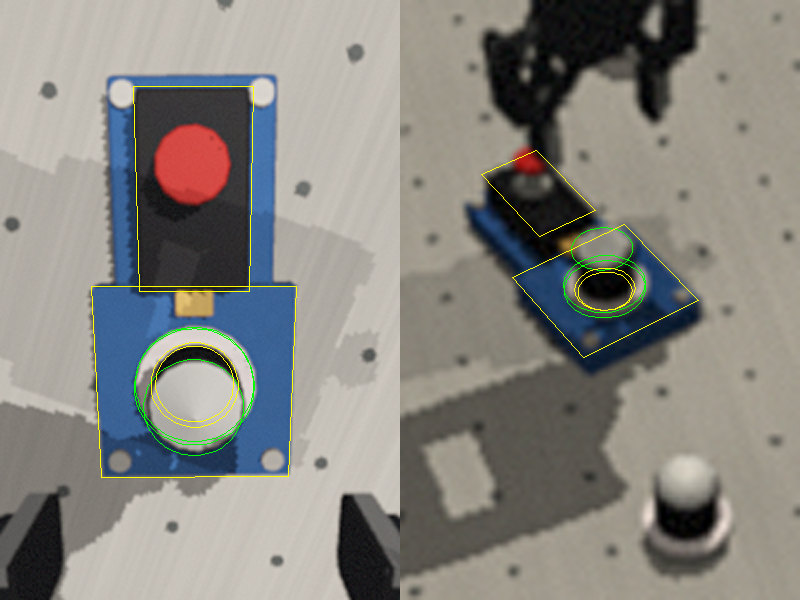

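The mirror is seated, with its flange matching the seated model, and the tongue is still back. Next I'll shut the gripper and go over the cap.

```bash
python3 - <<'E'
from h import *
plan([.5030,.2264,.275],1.919)
E
```

```text
shift [0.3065 0.0039 0.1401] turn [ 0.0002 -0.0007  0.0005]
```

Call:
play_rows:
  steps: [-1,0.1,0,0,0,0,0,-1,0.2,0.001,0,0,0,0,-1,0.28,0.001,0,0,0,0,-1,0.307,0.001,0,0,0,0,-1,0.307,0.001,0,0,0,0,-1,0.307,0.001,0.05,0,0,0,-1,0.307,0.001,0.1,0,0,0,-1,0.307,0.001,0.13,0,0,0,-1,0.307,0.001,0.143,0,0,0,-1,0.307,0.001,0.143,0,0,0,-1,0.307,0.001,0.143,0,0,0,-1,0.307,0.001,0.143,0,0,0]

```text
time_s: 13.42
tcp_pos: [0.5032, 0.2261, 0.2755]
orientation: [3.139, -0.001, 1.919]
force: [-0.4, -0.8, -0.6]
grip_width: 0.0
gripper_force: 0.0
```

```bash
python3 - <<'E'
from h import *
s=bot.read_state(); print(s['tcp_pos'],s['orientation'],s['force'],s['grip_width'])
M=R.from_euler('z',np.radians(20)); print(M.inv().apply(s['tcp_pos']-[.5338,.1418,0]))
s=snap('side','s7'); snap('wrist','w7')
E
```

```text
[0.5032163  0.22607253 0.27550426] [ 3.13853859e+00 -5.20625269e-04  1.91931093e+00] [-0.4110676  -0.76144658 -0.64643881] 3.463171326306069e-05
[8.36215839e-05 8.96505143e-02 2.75504261e-01]
```

Call:
play_rows:
  steps: [-1,0,0,0.004,0,0,0,-1,0,0,0.01,0,0,0,-1,0,0,0.016,0,0,0,-1,0,0,0.022,0,0,0,-1,0,0,0.022,0,0,0]

```text
time_s: 13.93
tcp_pos: [0.5025, 0.2263, 0.2675]
orientation: [3.141, -0.001, 1.92]
force: [-0.6, -0.5, 1.2]
grip_width: 0.0
gripper_force: 0.0
```

Call:
play_rows:
  steps: [-1,0,0,0.004,0,0,0,-1,0,0,0.008,0,0,0,-1,0,0,0.012,0,0,0,-1,0,0,0.012,0,0,0]

```text
time_s: 14.27
tcp_pos: [0.5026, 0.2263, 0.2642]
orientation: [3.14, -0.001, 1.92]
force: [-0.5, 1.1, -0.1]
grip_width: 0.0001
gripper_force: 0.0
```

Call:
play_rows:
  steps: [-1,0,0,0.004,0,0,0,-1,0,0,0.008,0,0,0,-1,0,0,0.012,0,0,0,-1,0,0,0.012,0,0,0]

```text
time_s: 14.6
tcp_pos: [0.5026, 0.2263, 0.2606]
orientation: [3.14, -0.001, 1.92]
force: [0.2, 0.1, 0.7]
grip_width: 0.0001
gripper_force: 0.0
```

Call:
play_rows:
  steps: [-1,0,0,0.004,0,0,0,-1,0,0,0.008,0,0,0,-1,0,0,0.01,0,0,0,-1,0,0,0.01,0,0,0]

```text
time_s: 14.93
tcp_pos: [0.5027, 0.2263, 0.2577]
orientation: [3.14, -0.001, 1.92]
force: [-0.7, 1.0, 0.6]
grip_width: 0.0001
gripper_force: 0.0
```

Call:
play_rows:
  steps: [-1,0,0,0.004,0,0,0,-1,0,0,0.008,0,0,0,-1,0,0,0.01,0,0,0,-1,0,0,0.01,0,0,0]

```text
time_s: 15.27
tcp_pos: [0.5027, 0.2263, 0.2547]
orientation: [3.14, -0.001, 1.92]
force: [-0.2, -1.0, -0.3]
grip_width: 0.0001
gripper_force: 0.0
```

Call:
play_rows:
  steps: [-1,0,0,0.004,0,0,0,-1,0,0,0.008,0,0,0,-1,0,0,0.01,0,0,0,-1,0,0,0.01,0,0,0]

```text
time_s: 15.6
tcp_pos: [0.5027, 0.2263, 0.2517]
orientation: [3.14, -0.001, 1.92]
force: [-1.0, -0.1, 0.5]
grip_width: -0.0002
gripper_force: 0.0
```

Call:
play_rows:
  steps: [-1,0,0,0.004,0,0,0,-1,0,0,0.008,0,0,0,-1,0,0,0.01,0,0,0,-1,0,0,0.01,0,0,0]

```text
time_s: 15.93
tcp_pos: [0.5027, 0.2263, 0.2487]
orientation: [3.14, -0.001, 1.92]
force: [0.6, -0.3, -0.5]
grip_width: -0.0001
gripper_force: 0.0
```

Call:
play_rows:
  steps: [-1,0,0,0.004,0,0,0,-1,0,0,0.008,0,0,0,-1,0,0,0.01,0,0,0,-1,0,0,0.01,0,0,0]

```text
time_s: 16.27
tcp_pos: [0.5027, 0.2263, 0.2457]
orientation: [3.14, -0.001, 1.92]
force: [0.2, -0.4, 0.8]
grip_width: 0.0001
gripper_force: 0.0
```

Call:
play_rows:
  steps: [-1,0,0,0.004,0,0,0,-1,0,0,0.008,0,0,0,-1,0,0,0.01,0,0,0,-1,0,0,0.01,0,0,0]

```text
time_s: 16.6
tcp_pos: [0.503, 0.2264, 0.2438]
orientation: [3.14, -0.001, 1.92]
force: [-2.3, -1.9, 5.0]
grip_width: -0.0002
gripper_force: 2.9
```

Contact. I'll press on in small steps.

Call:
play_rows:
  steps: [-1,0,0,0.003,0,0,0,-1,0,0,0.006,0,0,0,-1,0,0,0.006,0,0,0]

```text
time_s: 16.85
tcp_pos: [0.5031, 0.2264, 0.2424]
orientation: [3.14, -0.0, 1.92]
force: [-2.5, -1.0, 7.3]
grip_width: 0.0
gripper_force: 3.6
```

Call:
play_rows:
  steps: [-1,0,0,0.003,0,0,0,-1,0,0,0.006,0,0,0,-1,0,0,0.006,0,0,0]

```text
time_s: 17.1
tcp_pos: [0.5031, 0.2264, 0.2405]
orientation: [3.14, -0.0, 1.92]
force: [-2.0, -1.1, 6.7]
grip_width: -0.0001
gripper_force: 3.2
```

Call:
play_rows:
  steps: [-1,0,0,0.003,0,0,0,-1,0,0,0.006,0,0,0,-1,0,0,0.006,0,0,0]

```text
time_s: 17.35
tcp_pos: [0.503, 0.2263, 0.2381]
orientation: [3.14, -0.0, 1.92]
force: [-1.7, -1.3, 3.4]
grip_width: -0.0
gripper_force: 1.6
```

Call:
play_rows:
  steps: [-1,0,0,0.003,0,0,0,-1,0,0,0.005,0,0,0,-1,0,0,0.005,0,0,0]

```text
time_s: 17.6
tcp_pos: [0.5025, 0.2263, 0.2354]
orientation: [3.14, -0.001, 1.92]
force: [0.8, 0.1, -0.1]
grip_width: 0.0004
gripper_force: 0.0
```

Call:
play_rows:
  steps: [-1,0,0,0.002,0,0,0,-1,0,0,0.004,0,0,0,-1,0,0,0.004,0,0,0]

```text
time_s: 17.85
tcp_pos: [0.5026, 0.2263, 0.2344]
orientation: [3.141, -0.001, 1.92]
force: [0.6, 0.6, 0.1]
grip_width: -0.0003
gripper_force: 0.0
```

```bash
python3 - <<'E'
from h import *
im=snap('wrist','w8'); I=cv2.imread('pics/w8.png')
# brass pixels: R>G>B strongly yellow
b,g,r=[I[...,k].astype(int) for k in range(3)]
for n,m in(('brass',(r>150)&(g>110)&(b<130)&(r-b>70)&(g-b>30)),('red',(r>150)&(g<110))):
    y,x=np.nonzero(m); print(n,len(x),x.min() if len(x) else 0,x.max() if len(x) else 0,y.min() if len(x) else 0,y.max() if len(x) else 0)
o=np.array([.5338,.1418,0]);M=R.from_euler('z',np.radians(20))
for yy in(.033,.023): print(proj(im,o+M.apply([0,yy,.0315])))
E
```

```text
brass 44 316 324 322 326
red 233 301 340 233 249
[[319.36557662 316.00186715]]
[[319.37746588 328.5395951 ]]
```

The force dropped to zero and the plunger pulled away. I'll retreat and check the tongue.

Call:
play_rows:
  steps: [-1,0,0,-0.05,0,0,0,-1,0,0,-0.15,0,0,0,-1,0,0,-0.28,0,0,0,-1,-0.1,0,-0.3,0,0,0,-1,-0.2,0,-0.3,0,0,0,-1,-0.25,0,-0.3,0,0,0,-1,-0.25,0,-0.3,0,0,0,-1,-0.25,0,-0.3,0,0,0]

```text
time_s: 18.57
tcp_pos: [0.5284, 0.1552, 0.3247]
orientation: [3.14, -0.001, 1.918]
force: [-0.5, -0.3, -0.6]
grip_width: -0.0002
gripper_force: 0.0
```

```bash
python3 - <<'E'
from ov import *
s=bot.read_state(); t,o=s['tcp_pos'],s['orientation']; print(t,s['force'],s['time_s'])
im=snap('wrist','w9'); m=np.array([.5338,.1418,.008]); d=R.from_euler('xyz',o).inv().apply(m-t)
overlay('w9',t,o,.5338,.1418,np.radians(20),d[0],d[1],d[2],(200,0,240,300),2,'ow9')
M=R.from_euler('z',np.radians(20))
for y in(.033,.023): print((proj(im,m*[1,1,0]+M.apply([0,y,.0315]))-[200,0])*2)
E
```

```text
[0.52840756 0.15518782 0.32470368] [-0.45111493 -0.34360889 -0.55581992] 18.5667
[[238.16663705 354.59286079]]
[[238.23085237 376.73374859]]
```

View pics/ow9.png

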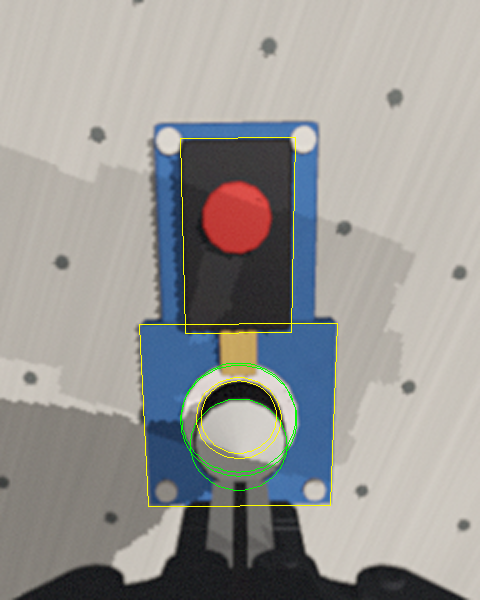

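The tongue front is at row 376, matching the 23 mm prediction of 376.7. It stands over the flange, the mirror is seated and the plunger is down, so I'll hand in.

```bash
python3 -c "
from rig import bot; print(bot.hand_in())"
```

```text
the job is handed in; nothing more can be done
None
```

The cone mirror is seated in the pocket and released, the plunger has snapped down with the tongue over the flange, and the job was handed in at about 19 s; no verdict came back.

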